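# Weigh out a portion of chocolate and drop it through the sprung gate

### The job

Finish weighing out a portion of baking chocolate: one block is already in the clear hopper of the portioning scale; add blocks one by one from the chopping board until its pointer settles between the two heavy lines on its column with your hand off. Then pull the sprung gate out by its T-handle until the line engraved across the slide shows level with the hopper's front edge - no further, or it leaves its runners - so that the portion drops into the steel bowl below, and finish holding the gate open there; leave the blocks you do not need on the board.

Things in the scene. Friction and masses are not known exactly. Their poses are not given: they have to be found in the camera images.
- scale: portioning scale, fixed to the worktop: a 262 x 230 mm aluminium base plate whose top is 12 mm above the worktop, and at its back a grey column 299 mm high, 92 mm wide, front face 105 mm behind the origin. Origin on the worktop straight under the middle of the hopper; x points from the front (handle side) to the column, y to its left, z up; it stands within +-0.25 rad of the robot's x
- hopper: square clear hopper with steel rim, hung before the column on a spring (40 N/m): it sinks straight down 1 mm per 4 g (0 to 60 mm) and settles in about a second. Inside 100 x 100 mm below, 124 x 124 mm at the rim, 50 mm deep, walls 3 mm. Origin in the middle of its floor (the gate's top), 185 mm above the worktop when empty; axes as the scale
- hopper_rim (a point): middle of the hopper's mouth, 50 mm above its floor, 235 mm above the worktop when empty
- pointer (a point): tip height of the black pointer carried by the hopper in front of the column's scale plate; 273 mm above the worktop when the hopper is empty, and it sinks with the hopper
- target (a point): on the column, midway between the two heavy black lines across its white scale plate; the lines are 9 mm above and 9 mm below it. It lies 34 mm below the pointer of the empty scale, so the right portion is about 100 to 175 g
- gate: the hopper's floor: steel slide, 112 mm wide, 4 mm thick, pulled out to the front (scale's -x) against springs, 4 N to start, 9 N at the line; let go, it springs shut. Line at 98 mm of travel; past 115 mm it leaves its runners. In front a crosshead bar, 164 mm wide, front face 84 mm from the origin, then the T-handle. Origin on its top face, under the hopper's middle when shut; axes as the scale
- handle (a point): middle of the stem of the black T-handle, 115 mm in front of the gate's origin, 186 mm above the worktop when the hopper is empty. The stem is 14 mm wide, 18 mm high, runs along x, 60 mm free between crosshead and crossbar; the crossbar is an 18 mm round bar, 84 mm long along y, axis 153 mm in front of the origin. Fingers can pinch the stem from above and bear on the crossbar
- gate_line (a point): middle of the black line engraved across the gate slide; hidden under the hopper when shut
- lip (a point): foot of the hopper's front edge in the middle, 60 mm in front of the hopper's origin; the gate is open to the mark when gate_line is level with this along x
- bowl: round steel bowl, 170 mm across, 55 mm high, loose on the base plate straight under the hopper. Origin at the middle of its underside
- board: wooden chopping board, 220 x 340 x 22 mm, fixed; origin at the middle of its underside, y along its length
- choc0: block of dark chocolate 46 x 38 x 26 mm with a groove across its top, lying on the board, one of four; broken by hand, so they weigh anything from 35 to 70 g. Origin at the middle of its underside, x along its 46 mm
- choc1: block of dark chocolate 46 x 38 x 26 mm with a groove across its top, lying on the board, one of four; broken by hand, so they weigh anything from 35 to 70 g. Origin at the middle of its underside, x along its 46 mm
- choc2: block of dark chocolate 46 x 38 x 26 mm with a groove across its top, lying on the board, one of four; broken by hand, so they weigh anything from 35 to 70 g. Origin at the middle of its underside, x along its 46 mm
- choc3: block of dark chocolate 46 x 38 x 26 mm with a groove across its top, lying on the board, one of four; broken by hand, so they weigh anything from 35 to 70 g. Origin at the middle of its underside, x along its 46 mm
- choc4: a block of the same kind, lying in the hopper from the start

How it is judged:
By the outcome, as a careful person would: the job done as asked, in the order asked, and still so for the second after the job is handed in, while the arm keeps its last pose, push and grip.
It also fails if it takes over 72 s, if anything falls off the work surface, if the arm or the gripper's body presses on something with over 40 N, if the wrist force passes 120 N, or if a joint passes its speed limit or range.

### The arm

A 7-joint arm with a two-finger parallel gripper is mounted at the origin on the work surface; the furniture and walls round the work are solid. World frame = base frame: x ahead of the robot, y to its left, z up, the work surface at z = 0. Lengths are in mm, angles in rad, forces in N, time in s.
With the tool pointing down it reaches from about 350 to 900 mm from the base axis. Payload 7.2 kg.
Tool frame: the origin (TCP) lies on the centre line of the jaws, within the pads' length; the fingertips stand 22 mm ahead of it and the grasp point (between the pads) lies 3 mm ahead of it; z points along the fingers, y is the line along which they close (so a half turn about z gives the same grasp; the last joint's range is limited). The gripper opens to 88 mm and grips with 3 to 60 N. Pads are 20 mm wide; open, the fingers measure 115 mm over their backs; the gripper's body (75 mm by 178 mm) begins 61 mm behind the grasp point.
Start: joints at [-1.253, 0.411, -0.013, 1.596, 0.006, 1.134, -0.082], TCP at [235.197, 579.06, 244.653] pointing down, gripper open.
Joint ranges: [-2.95, 2.95], [-0.29, 1.99], [-1.47, 1.44], [0.14, 2.54], [-1.03, 4.17], [0.13, 1.85], [-2.86, 2.86]. Speed limits (rad/s): [2.39, 2.39, 3.01, 3.01, 3.14, 3.14, 3.14].

### API

Orientations are given as a unit quaternion [w, x, y, z].
In Python, from plant import * gives the robot as it stands. The module is installed in compiled form; this text tells all that it offers.
- The arm moves only by the tool send_rows, never from a script. Its argument "rows" is one flat list of numbers, 7 for each row, row after row: the finger opening in m, from 0 to 0.0878, then the shift along the world's x, y, z in m, then the turn, a rotation vector about the world's x, y, z in degrees. A call has exactly 5 rows; each row shifts and turns the commanded pose from where the row before left it; what a row does not reach is not made up. A row lasts 1/12 s, in which the tool goes at most 41.7 mm and 7.16 degrees, less where a joint would pass 70% of its speed; a pose out of reach is approached as far as the arm can. A call with a gripper value outside its range is refused whole. The fingers move at their own pace and stop on an object; the grip force is fixed at half the most. Time passes only in rows, so rows that do not move let the fingers close, or fill a call up. It gives the time, the measured TCP pose, the force, the opening and the grip force at its end, in the units of the state.
- sense(): the state, without advancing time (a new reading comes with each control period).
- snapshot(name): name is "side" or "top"; returns the picture (400x640x3 uint8, blue, green, red); there is no depth.
- camera_model(name): a dict with "fx", "fy", "cx", "cy" (pixels), "k1" (the pictures are not rectified: a ray, as slopes to the right and down, at radius r is drawn at 1 + k1 r^2 times it, then the intrinsics apply), "world_from_camera" (4x4, takes a point from camera to world coordinates). Camera axes: x right, y down, z forward; pixel columns grow to the right and rows downward; lengths in mm; the calibration is good to about 2 mm. A picture is of the moment at which its call begins. camera_model takes no time and is no camera call.
- hand_in(): hands the job in; it is judged then, once.
The state is a dict: "time_s": time; "joints": joint angles; "dq": joint speeds; "joint_efforts": joint torques, N m; "tcp_pos": TCP position; "orientation": TCP orientation; "ft_force": force on the tool from outside, world axes, zero at the start; "ft_torque": the same for the moment, N m; "grip_width": finger opening in mm; "finger_force": force on a finger pad.
Only numpy, scipy, OpenCV 4.12 (cv2) and the standard library are available. Lean on these libraries where they do the work, as an engineer would, in place of code of your own. Each camera call takes 0.05 s, during which the arm holds its last target. There are 200 camera calls.

## Working session

There is one attempt and no reset: what is moved stays moved. The work goes in short steps, Python scripts to look and compute and a tool call to move; the robot and the scene stay as the last step left them, time stands still between calls to the robot, and variables do not carry over. Pictures are saved under pics/ and viewed, at most 10 in all, crops included, and the job is handed in when it is done.

Besides the shell and the picture viewer there is one more tool, called after "Request:" in YAML: its name, and indented under it one key for each argument. send_rows: Moves the arm, as the interface text tells. Its arguments: {"type":"object","properties":{"rows":{"type":"array","items":{"type":"number"}}},"required":["rows"]}

```bash
mkdir -p pics; cat > h.py <<'E'
from plant import *
import numpy as np, cv2
def pix(n,P):
    c=camera_model(n);T=np.linalg.inv(np.array(c["world_from_camera"]));p=T[:3,:3]@np.array(P,float)+T[:3,3]
    s=p[:2]/p[2];s=s*(1+c["k1"]*(s@s));return np.array([c["fx"]*s[0]+c["cx"],c["fy"]*s[1]+c["cy"]])
def ray(n,uv):
    c=camera_model(n);d=np.array([(uv[0]-c["cx"])/c["fx"],(uv[1]-c["cy"])/c["fy"]]);s=d.copy()
    for _ in range(20): s=d/(1+c["k1"]*(s@s))
    W=np.array(c["world_from_camera"]);return W[:3,3],W[:3,:3]@np.array([s[0],s[1],1])
def atz(n,uv,z):
    o,d=ray(n,uv);return o+d*(z-o[2])/d[2]
E
python3 - <<'E'
from h import *
for n in("side","top"):
    c=camera_model(n);print(n,c["fx"],c["cx"],c["cy"],c["k1"],np.round(c["world_from_camera"],3).tolist());cv2.imwrite(f"pics/{n}0.png",snapshot(n))
s=sense();print(s["time_s"],s["tcp_pos"],s["orientation"],s["grip_width"])
E
```

```text
side 361.64507480033143 322.55411267741727 205.39445944844653 -0.04999180358046557 [[0.832, -0.271, 0.484, 211.229], [-0.555, -0.416, 0.721, -788.883], [0.006, -0.868, -0.496, 614.477], [0.0, 0.0, 0.0, 1.0]]
top 459.39950039947473 325.9641219863919 203.72058692936372 -0.04108356618989599 [[0.462, -0.817, 0.345, 207.834], [-0.887, -0.43, 0.169, -359.153], [0.011, -0.384, -0.923, 1348.342], [0.0, 0.0, 0.0, 1.0]]
0.1 [235.07041919 578.67098334 243.92064294] [-7.76815938e-05  1.91697123e-01  9.81453887e-01 -6.89523416e-04] 87.99267680120994
```

View pics/side0.png

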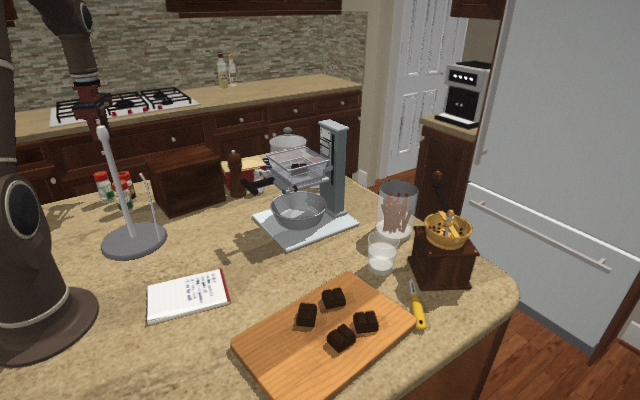

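View pics/top0.png

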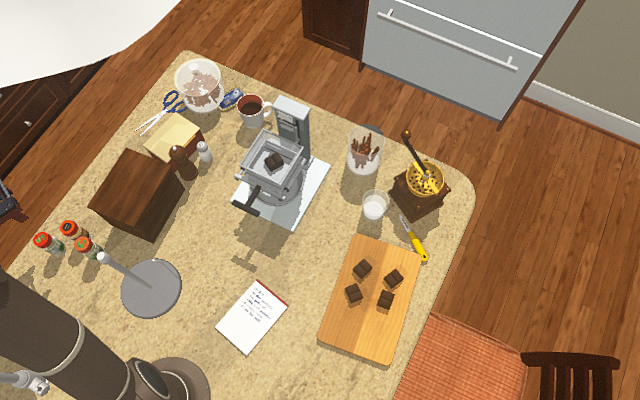

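The side view shows the scale at about (300,190) and the board at about (325,340). The top view shows the hopper at (272,160) and the blocks at (362,268), (354,293), (393,277) and (386,299). I'll zoom in and fit the blocks.

```bash
cat > fit.py <<'E'
from h import *
from scipy.optimize import minimize
def box(n,x,y,a,z0=22,L=46,W=38,H=26):
    c,s=np.cos(a),np.sin(a)
    return cv2.convexHull(np.array([pix(n,[x+c*u*L/2-s*v*W/2,y+s*u*L/2+c*v*W/2,z0+w*H]) for u in(-1,1) for v in(-1,1) for w in(0,1)],np.float32))
def fitblock(ims,uv,n0="top",z=35):
    p0=atz(n0,uv,z)[:2]
    K=6;masks={}
    def cost(p):
        t=0
        for n,im in ims.items():
            c=pix(n,[p0[0],p0[1],z]);o=c-22
            if n not in masks:
                M=np.float32([[K,0,-K*o[0]],[0,K,-K*o[1]]]);g=cv2.warpAffine(im.max(axis=2),M,(44*K,44*K),flags=cv2.INTER_CUBIC)
                m=(g<95).astype(np.uint8);nb,l,st,ce=cv2.connectedComponentsWithStats(m)
                # component nearest center
                d=[np.hypot(*(ce[i]-22*K)) if st[i,4]>40*K else 1e9 for i in range(1,nb)]
                masks[n]=(l==1+int(np.argmin(d)))
            h=np.zeros((44*K,44*K),np.uint8);cv2.fillConvexPoly(h,np.int32(np.round((box(n,*p)-o)*K)),1)
            t-=(h.astype(bool)&masks[n]).sum()/(h.astype(bool)|masks[n]).sum()
        return t
    best=None
    for a in np.arange(0,3.1,0.39):
        r=minimize(cost,[*p0,a],method="Nelder-Mead",options=dict(initial_simplex=[[*p0,a],[p0[0]+8,p0[1],a],[p0[0],p0[1]+8,a],[*p0,a+.25]],maxiter=90))
        if best is None or r.fun<best.fun: best=r
    return best.x,best.fun/len(ims)
E
python3 - <<'E'
from fit import *
ims={n:cv2.imread(f"pics/{n}0.png") for n in("top","side")}
for uv in [(362,268),(354,293),(393,277),(386,299)]:
    p,f=fitblock(ims,uv);print(np.round(p,2),np.round(f,3))
t,s=ims["top"],ims["side"]
r=lambda im,x,y,w,h,W,H:cv2.resize(im[y:y+h,x:x+w],(W,H),interpolation=cv2.INTER_CUBIC)
out=np.zeros((600,800,3),np.uint8)
out[:,:400]=r(t,225,90,110,165,400,600)      # x3.636
out[:,400:]=r(s,240,110,120,150,400,600)[:] if 0 else cv2.copyMakeBorder(r(s,240,112,125,140,400,448),0,152,0,0,cv2.BORDER_CONSTANT) # x3.2
cv2.imwrite("pics/z1.png",out)
E
```

```text
Traceback (most recent call last):
  File "fit.py", line 24, in fitblock
    r=minimize(cost,[*p0,a],method="Nelder-Mead",options=dict(initial_simplex=[[*p0,a],[p0[0]+8,p0[1],a],[p0[0],p0[1]+8,a],[*p0,a+.25]],maxiter=90))
  File "fit.py", line 19, in cost
    h=np.zeros((44*K,44*K),np.uint8);cv2.fillConvexPoly(h,np.int32(np.round((box(n,*p)-o)*K)),1)
                                                                             ~~~^^^^^^
  File "fit.py", line 5, in box
    return cv2.convexHull(np.array([pix(n,[x+c*u*L/2-s*v*W/2,y+s*u*L/2+c*v*W/2,z0+w*H]) for u in(-1,1) for v in(-1,1) for w in(0,1)],np.float32))
                                    ~~~^^^^^^^^^^^^^^^^^^^^^^^^^^^^^^^^^^^^^^^^^^^^^^^^
  File "h.py", line 4, in pix
    c=camera_model(n);T=np.linalg.inv(np.array(c["world_from_camera"]));p=T[:3,:3]@np.array(P,float)+T[:3,3]
ValueError: time passes only in moves, steps and waits
```

```bash
sed -i 's/^def pix/_cm=camera_model\nimport functools\ncamera_model=functools.lru_cache(None)(_cm)\ndef pix/' h.py
python3 - <<'E'
from fit import *
ims={n:cv2.imread(f"pics/{n}0.png") for n in("top","side")}
t,s=ims["top"],ims["side"]
r=lambda im,x,y,w,h,W,H:cv2.resize(im[y:y+h,x:x+w],(W,H),interpolation=cv2.INTER_CUBIC)
out=np.zeros((600,800,3),np.uint8)
out[:,:400]=r(t,225,90,110,165,400,600)      # x3.636
out[:448,400:]=r(s,240,112,125,140,400,448) # x3.2
cv2.imwrite("pics/z1.png",out)
for uv in [(362,268),(354,293),(393,277),(386,299)]:
    p,f=fitblock(ims,uv);print(np.round(p,2),np.round(f,3))
E
```

```text
[ 5.6358e+02 -3.0863e+02 -3.5000e-01] -0.72
[ 488.95 -316.23    0.87] -0.723
[ 580.4  -400.65    2.62] -0.698
[ 5.1535e+02 -4.0581e+02  5.0000e-02] -0.662
```

View pics/z1.png

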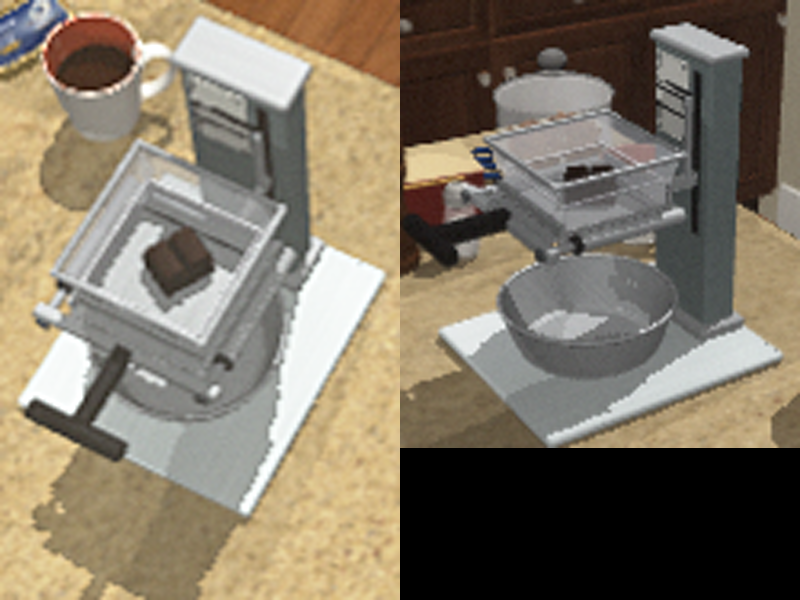

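```bash
cat > sc.py <<'E'
from fit import *
from scipy.optimize import least_squares
ims={n:cv2.imread(f"pics/{n}0.png") for n in("top","side")}
T=lambda u,v:("top",np.array([225+u/3.636,90+v/3.636])-.4); S=lambda u,v:("side",np.array([240+(u-400)/3.2,112+v/3.2])-.4)
def pts(p):
    x,y,a,d,b=p;F=-131+b;B=131+b;R=65
    return [(T(20,402),(F,115,12)),(T(245,515),(F,-115,12)),(T(385,272),(B,-115,12)),(S(440,335),(F,115,12)),(S(550,445),(F,-115,12)),(S(782,358),(B,-115,12)),
     (T(138,145),(R,R,235-d)),(T(285,210),(R,-R,235-d)),(T(210,345),(-R,-R,235-d)),(T(52,275),(-R,R,235-d)),
     (S(487,140),(-R,R,235-d)),(S(558,190),(-R,-R,235-d)),(S(690,153),(R,-R,235-d)),
     (T(75,432),(-153,0,186-d))]
def res(p):
    x,y,a,d,b=p;c,s=np.cos(a),np.sin(a)
    return np.concatenate([pix(n,[x+c*q[0]-s*q[1],y+s*q[0]+c*q[1],q[2]])-uv for (n,uv),q in pts(p)])
p0=[*atz("top",T(165,245)[1],225)[:2],0,12,0]
r=least_squares(res,p0,loss="soft_l1");print("scale",np.round(r.x,3));print(np.round(res(r.x),1).reshape(-1,2).tolist())
E
python3 sc.py
python3 - <<'E'
from fit import *
ims={n:cv2.imread(f"pics/{n}0.png") for n in("top","side")}
out=np.zeros((600,800,3),np.uint8);B=[(563.6,-308.6,-.35),(489,-316.2,.87),(580.4,-400.7,2.62),(515.4,-405.8,.05)]
for i,(n,x,y) in enumerate([("top",335,250),("side",285,280)]):
    K=4 if i==0 else 4
    c=cv2.resize(ims[n][y:y+75,x:x+100],None,fx=8,fy=8,interpolation=cv2.INTER_NEAREST)[:, :800]
    for b in B: cv2.polylines(c,[np.int32((box(n,*b)-[x,y]+.5)*8)],True,(0,255,0),1)
    out[i*300:i*300+300]=cv2.resize(c,(800,600))[::2] if 0 else cv2.copyMakeBorder(cv2.resize(c,(400,300)),0,0,0,400,cv2.BORDER_CONSTANT) 
    if i: out[:300,400:]=out[300:,:400]; out[300:]=0
cv2.imwrite("pics/z2.png",cv2.resize(out[:300],(800,300)))
E
```

```text
scale [6.85651e+02 4.68510e+01 1.00000e-02 1.28950e+01 2.08440e+01]
[[-1.1, 0.5], [1.1, 0.9], [0.8, 0.1], [-0.6, -1.6], [0.2, 0.1], [1.5, -1.1], [0.2, -0.6], [0.1, -0.2], [-1.9, 0.1], [0.2, -0.2], [-0.2, 0.0], [-0.1, -0.1], [-0.8, 0.8], [0.5, -0.3]]
```

View pics/z2.png

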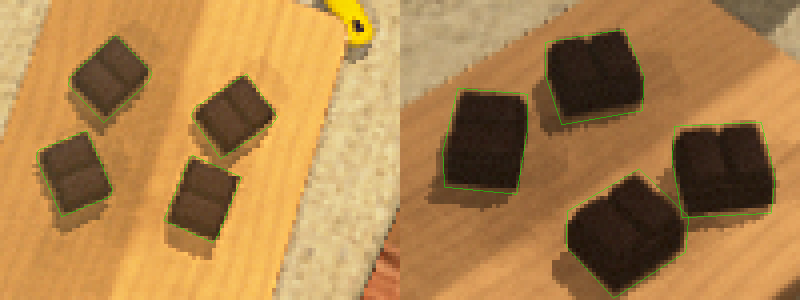

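The residuals are about 1 px. The scale sits at (686,47) with yaw about 0, and the four block outlines match well. I'll go to block A at (564,-309).

Request:
send_rows:
  rows: [0.075,0,0,0.04,0,0,0,0.075,0,0,0.04,0,0,0,0.075,0,0,0.04,0,0,0,0.075,0,0,0.04,0,0,0,0.075,0.0137,-0.037,0,0,0,0]

```text
time_s: 0.52
tcp_pos: [245.7, 549.6, 412.6]
orientation: [-0.0, 0.188, 0.982, 0.007]
ft_force: [-0.2, 0.3, 0.5]
grip_width: 74.7
finger_force: 0.0
```

Request:
send_rows:
  rows: [0.075,0.0137,-0.037,0,0,0,0,0.075,0.0137,-0.037,0,0,0,0,0.075,0.0137,-0.037,0,0,0,0,0.075,0.0137,-0.037,0,0,0,0,0.075,0.0137,-0.037,0,0,0,0]

```text
time_s: 0.93
tcp_pos: [317.6, 355.0, 404.4]
orientation: [-0.0, 0.192, 0.981, -0.0]
ft_force: [1.0, 0.1, 0.5]
grip_width: 75.1
finger_force: 0.0
```

Request:
send_rows:
  rows: [0.075,0.0137,-0.037,0,0,0,0,0.075,0.0137,-0.037,0,0,0,0,0.075,0.0137,-0.037,0,0,0,0,0.075,0.0137,-0.037,0,0,0,0,0.075,0.0137,-0.037,0,0,0,0]

```text
time_s: 1.35
tcp_pos: [386.0, 170.0, 404.6]
orientation: [-0.0, 0.192, 0.981, 0.0]
ft_force: [0.6, 0.1, 0.1]
grip_width: 74.9
finger_force: 0.0
```

Request:
send_rows:
  rows: [0.075,0.0137,-0.037,0,0,0,0,0.075,0.0137,-0.037,0,0,0,0,0.075,0.0137,-0.037,0,0,0,0,0.075,0.0137,-0.037,0,0,0,0,0.075,0.0137,-0.037,0,0,0,0]

```text
time_s: 1.77
tcp_pos: [454.4, -15.0, 404.7]
orientation: [0.0, 0.192, 0.981, 0.0]
ft_force: [1.4, 0.3, -0.5]
grip_width: 75.1
finger_force: 0.0
```

Request:
send_rows:
  rows: [0.075,0.0137,-0.037,0,0,0,0,0.075,0.0137,-0.037,0,0,0,0,0.075,0.0137,-0.037,0,0,0,0,0.075,0.0137,-0.037,0,0,0,0,0.075,0.0137,-0.037,0,0,0,0]

```text
time_s: 2.18
tcp_pos: [523.2, -199.6, 404.6]
orientation: [0.0, 0.191, 0.982, 0.0]
ft_force: [0.5, -0.2, 0.9]
grip_width: 75.0
finger_force: 0.0
```

```bash
python3 - <<'E'
from h import *
for z in (185,198): print(atz("top",[225+180/3.636,90+257/3.636],z))
s=sense();print(s["time_s"],s["tcp_pos"],s["orientation"],s["joints"],s["ft_force"],s["grip_width"])
E
```

```text
[692.47996206  44.62724198 185.        ]
[687.06419186  40.11511507 198.        ]
2.1833 [ 523.18749643 -199.55852071  404.57993621] [9.96799221e-05 1.91236341e-01 9.81544007e-01 1.19070421e-04] [-0.3302416   0.2367128   0.77198229  1.5437772  -0.1662962   1.42847767
  1.63734478] [ 0.49268034 -0.24245649  0.88380948] 75.00512254994248
```

Request:
send_rows:
  rows: [0.07,0.0135,-0.0363,0,0,0,2,0.07,0.0135,-0.0363,0,0,0,0,0.07,0.0135,-0.0364,0,0,0,0,0.07,0,0,-0.04,0,0,0,0.07,0,0,-0.04,0,0,0]

```text
time_s: 2.6
tcp_pos: [563.6, -311.5, 324.8]
orientation: [0.002, 0.177, 0.984, -0.002]
ft_force: [0.2, 0.4, -0.8]
grip_width: 69.8
finger_force: 0.0
```

Request:
send_rows:
  rows: [0.07,0,0,-0.04,0,0,0,0.07,0,0,-0.04,0,0,0,0.07,0,0,-0.04,0,0,0,0.07,0,0,-0.04,0,0,0,0.07,0,0,-0.04,0,0,0]

```text
time_s: 3.02
tcp_pos: [563.0, -306.6, 122.5]
orientation: [-0.0, 0.175, 0.985, 0.0]
ft_force: [0.9, 0.2, 0.3]
grip_width: 70.0
finger_force: 0.0
```

Request:
send_rows:
  rows: [0.07,0,0,-0.04,0,0,0,0.07,0,0,-0.025,0,0,0,0.07,0,0,-0.013,0,0,0,0.07,0,0,0,0,0,0,0.02,0,0,0,0,0,0]

```text
time_s: 3.43
tcp_pos: [563.3, -307.2, 46.8]
orientation: [-0.0, 0.175, 0.985, 0.0]
ft_force: [0.6, -0.1, 0.5]
grip_width: 66.2
finger_force: 0.0
```

Request:
send_rows:
  rows: [0.02,0,0,0,0,0,0,0.02,0,0,0,0,0,0,0.02,0,0,0,0,0,0,0.02,0,0,0,0,0,0,0.02,0,0,0,0,0,0]

```text
time_s: 3.85
tcp_pos: [563.6, -306.9, 46.9]
orientation: [0.0, 0.174, 0.985, 0.0]
ft_force: [0.4, 0.8, 0.9]
grip_width: 37.7
finger_force: 29.9
```

Request:
send_rows:
  rows: [0.02,0,0,0.04,0,0,0,0.02,0,0,0.04,0,0,0,0.02,0,0,0.04,0,0,0,0.02,0,0,0.04,0,0,0,0.02,0,0,0.04,0,0,0]

```text
time_s: 4.27
tcp_pos: [562.9, -306.9, 248.6]
orientation: [-0.0, 0.175, 0.985, -0.0]
ft_force: [0.3, -0.2, 0.1]
grip_width: 37.9
finger_force: 29.9
```

Request:
send_rows:
  rows: [0.02,0,0,0.04,0,0,0,0.02,0,0,0.04,0,0,0,0.02,0.0098,0.0354,0,0,0,5,0.02,0.0098,0.0354,0,0,0,5,0.02,0.0098,0.0354,0,0,0,5]

```text
time_s: 4.68
tcp_pos: [592.8, -200.1, 327.7]
orientation: [0.001, 0.043, 0.999, -0.0]
ft_force: [0.3, 0.3, -1.3]
grip_width: 37.3
finger_force: 29.9
```

Request:
send_rows:
  rows: [0.02,0.0098,0.0354,0,0,0,5,0.02,0.0098,0.0354,0,0,0,0,0.02,0.0098,0.0354,0,0,0,0,0.02,0.0098,0.0354,0,0,0,0,0.02,0.0098,0.0354,0,0,0,0]

```text
time_s: 5.1
tcp_pos: [641.8, -22.0, 326.8]
orientation: [0.0, 0.001, 1.0, 0.0]
ft_force: [1.7, -0.7, -0.1]
grip_width: 37.7
finger_force: 29.9
```

Request:
send_rows:
  rows: [0.02,0.0098,0.0354,0,0,0,0,0.02,0.0098,0.0354,0,0,0,0,0.02,0,0,-0.02,0,0,0,0.02,0,0,0,0,0,0,0.02,0,0,0,0,0,0]

```text
time_s: 5.52
tcp_pos: [660.7, 46.7, 305.8]
orientation: [-0.001, 0.001, 1.0, -0.001]
ft_force: [-0.1, -1.5, -0.6]
grip_width: 37.9
finger_force: 29.9
```

```bash
python3 - <<'E'
from h import *
t,s=snapshot("top"),snapshot("side")
r=lambda im,x,y,w,h,W,H:cv2.resize(im[y:y+h,x:x+w],(W,H),interpolation=cv2.INTER_CUBIC)
cv2.imwrite("pics/z3.png",np.hstack([r(t,225,70,110,150,396,540),r(s,240,72,110,150,396,540)]))
s=sense();print(s["time_s"],s["tcp_pos"],s["orientation"],s["ft_force"],s["grip_width"])
E
```

```text
5.6167 [661.37045792  45.08753628 307.63780336] [ 3.38744918e-04  2.15243634e-03  9.99997568e-01 -3.41448319e-04] [-0.07183597 -0.77627183 -0.05994098] 37.57868475624887
```

View pics/z3.png

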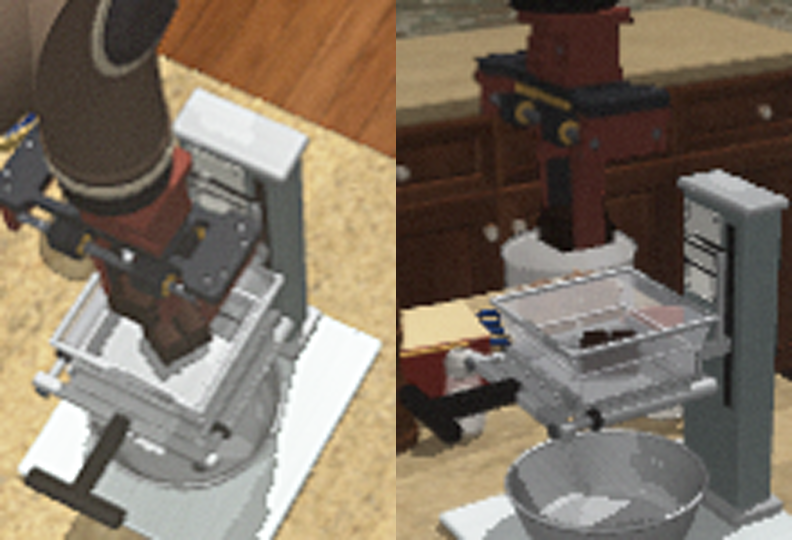

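The gripper with its block is centred over the hopper mouth: tips at about (165,345) in the top crop and (585,235) in the side crop, well clear of the column. I'll lower it, release and retreat.

Request:
send_rows:
  rows: [0.02,0,0,-0.03,0,0,0,0.02,0,0,-0.03,0,0,0,0.02,0,0,-0.02,0,0,0,0.02,0,0,0,0,0,0,0.06,0,0,0,0,0,0]

```text
time_s: 6.03
tcp_pos: [661.3, 45.6, 227.3]
orientation: [-0.0, 0.002, 1.0, -0.0]
ft_force: [0.1, 0.2, 0.7]
grip_width: 41.3
finger_force: 0.0
```

Request:
send_rows:
  rows: [0.06,0,0,0,0,0,0,0.06,0,0,0,0,0,0,0.06,0,0,0,0,0,0,0.06,0,0,0.04,0,0,0,0.06,0,0,0.04,0,0,0]

```text
time_s: 6.45
tcp_pos: [660.4, 47.2, 306.6]
orientation: [-0.002, 0.001, 1.0, -0.0]
ft_force: [1.6, -0.3, 1.0]
grip_width: 59.9
finger_force: 0.0
```

Request:
send_rows:
  rows: [0.07,0,0,0.02,0,0,0,0.07,-0.012,-0.0395,0,0,0,0,0.07,-0.012,-0.0395,0,0,0,0,0.07,-0.012,-0.0395,0,0,0,0,0.07,-0.012,-0.0395,0,0,0,0]

```text
time_s: 6.87
tcp_pos: [612.9, -112.6, 328.1]
orientation: [0.001, 0.001, 1.0, 0.0]
ft_force: [0.8, -0.2, 0.1]
grip_width: 70.3
finger_force: 0.0
```

Request:
send_rows:
  rows: [0.07,-0.0168,-0.0286,0,0,0,0,0.07,-0.0168,-0.0286,0,0,0,0,0.07,-0.0168,-0.0286,0,0,0,0,0.07,-0.0168,-0.0286,0,0,0,0,0.07,0,0,0,0,0,0]

```text
time_s: 7.28
tcp_pos: [542.0, -233.0, 328.8]
orientation: [0.001, 0.006, 1.0, -0.001]
ft_force: [-1.4, -0.8, 0.3]
grip_width: 70.3
finger_force: 0.0
```

```bash
python3 - <<'E'
from h import *
t,s=snapshot("top"),snapshot("side");cv2.imwrite("pics/t4.png",t);cv2.imwrite("pics/s4.png",s)
r=lambda im,x,y,w,h,W,H:cv2.resize(im[y:y+h,x:x+w],(W,H),interpolation=cv2.INTER_CUBIC)
cv2.imwrite("pics/z4.png",np.hstack([r(t,225,105,80,120,400,600),r(s,250,110,100,150,400,600)]))
s=sense();print(s["time_s"],s["tcp_pos"],s["ft_force"],s["grip_width"])
# predicted pointer pixel on plate vs z
c,sn=1,.01
for z in (280,273,260,248,239,230,220): print(z,pix("side",[686+103,48,z]).round(1),pix("top",[686+103,48,z]).round(1))
E
```

```text
7.3833 [ 545.59930043 -227.00041343  328.03161984] [0.5338791  0.28189649 0.22150021] 69.96974597360388
280 [327.6 131.7] [287.9 116.2]
273 [327.5 134. ] [288.1 117.6]
260 [327.5 138.3] [288.4 120.2]
248 [327.4 142.2] [288.6 122.6]
239 [327.4 145.1] [288.8 124.3]
230 [327.3 148. ] [289.  126.1]
220 [327.3 151.1] [289.3 127.9]
```

View pics/z4.png

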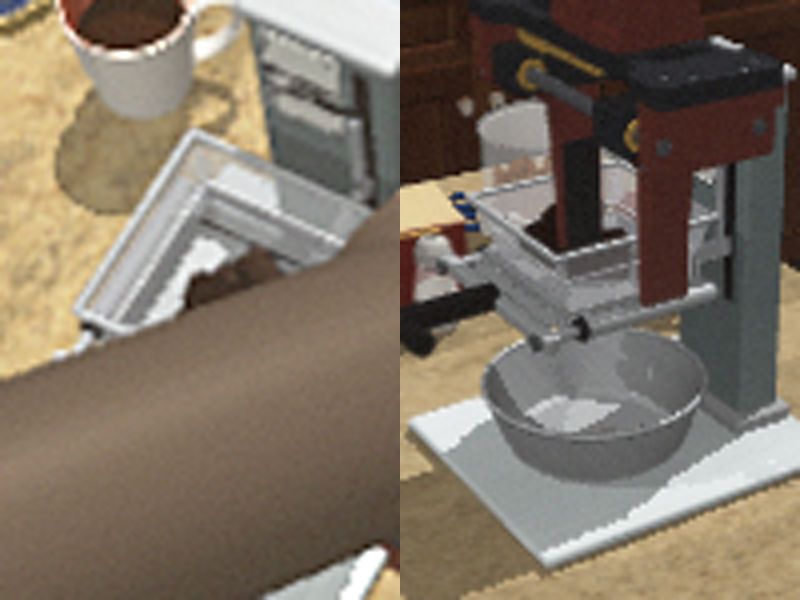

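Request:
send_rows:
  rows: [0.07,-0.0185,-0.029,0,0,0,-6.7,0.07,-0.0185,-0.029,0,0,0,-6.7,0.07,-0.0185,-0.029,0,0,0,-6.7,0.07,0,0,-0.03,0,0,-6.7,0.07,0,0,-0.03,0,0,-6.7]

```text
time_s: 7.8
tcp_pos: [491.3, -314.1, 268.2]
orientation: [0.003, 0.293, 0.956, -0.0]
ft_force: [0.8, 0.7, -0.3]
grip_width: 70.2
finger_force: 0.0
```

Request:
send_rows:
  rows: [0.07,0,0,-0.03,0,0,-6.7,0.07,0,0,-0.03,0,0,-6.7,0.07,0,0,-0.03,0,0,0,0.07,0,0,0,0,0,0,0.07,0,0,0,0,0,0]

```text
time_s: 8.22
tcp_pos: [491.2, -311.0, 176.2]
orientation: [-0.001, 0.398, 0.918, -0.0]
ft_force: [0.7, -0.5, -0.1]
grip_width: 69.9
finger_force: 0.0
```

```bash
python3 - <<'E'
from h import *
t,s=snapshot("top"),snapshot("side");cv2.imwrite("pics/t5.png",t);cv2.imwrite("pics/s5.png",s)
r=lambda im,x,y,w,h,W,H:cv2.resize(im[y:y+h,x:x+w],(W,H),interpolation=cv2.INTER_CUBIC)
a=r(s,270,110,80,90,400,450); b=r(t,335,230,80,90,400,450)
cv2.imwrite("pics/z5.png",np.hstack([a,b]))
s=sense();print(s["time_s"],s["tcp_pos"],s["orientation"],s["ft_force"],s["grip_width"])
E
```

```text
8.3167 [ 492.01023617 -312.52019672  178.46691153] [ 1.08942954e-03  3.97983699e-01  9.17391839e-01 -4.87740481e-05] [ 0.12152234 -0.04486812  0.34388874] 70.33690456846877
```

View pics/z5.png

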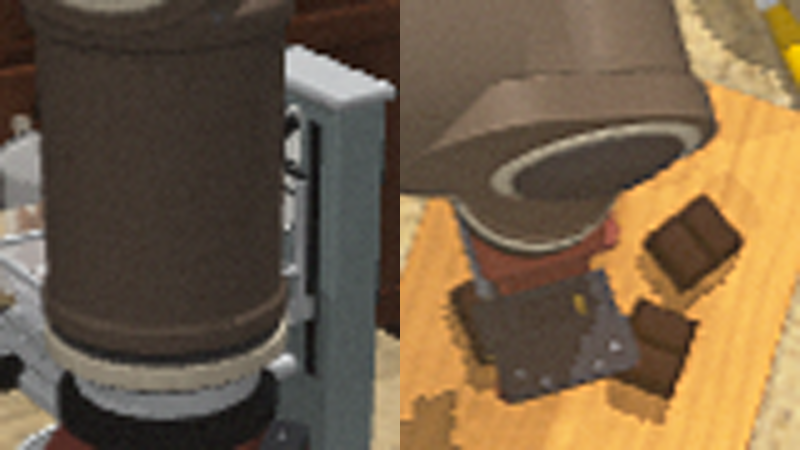

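The column is mostly hidden behind the wrist, but block B is where I expect it. I'll measure the hopper's sink by template shift between the side pictures.

```bash
cat > sink.py <<'E'
from h import *
def sink(f1,boxes,f0="pics/side0.png",n="side"):
    g=lambda f:cv2.resize(cv2.imread(f) if isinstance(f,str) else f,None,fx=8,fy=8,interpolation=cv2.INTER_CUBIC)
    a,b=g(f0),g(f1);out=[]
    for x,y,w,h in boxes:
        t=a[y*8:(y+h)*8,x*8:(x+w)*8];m=16
        y0=y-6
        S=b[y0*8:(y+h+22)*8,(x-3)*8:(x+w+3)*8]
        R=cv2.matchTemplate(S,t,cv2.TM_CCOEFF_NORMED);_,v,_,l=cv2.minMaxLoc(R)
        out.append((round((l[0]-24)/8,2),round((l[1]-48)/8,2),round(float(v),3)))
    return out
BX=[(241,174,20,18),(280,182,14,12),(312,174,16,12),(262,168,18,14)]
if __name__=="__main__":
    print(sink("pics/s4.png",BX));print(sink("pics/s5.png",BX))
    for P in([533,47,173],[622,-20,170],[622,40,170]):
        print(pix("side",P),pix("side",np.array(P)-[0,0,10])-pix("side",P))
E
python3 sink.py
```

```text
[(0.25, 3.75, 0.894), (0.0, 3.88, 0.79), (0.25, 4.0, 0.63), (0.5, 3.75, 0.929)]
[(0.12, 3.75, 0.892), (-0.5, -5.75, 0.396), (1.25, 3.88, 0.475), (0.25, 3.75, 0.877)]
[249.22204595 186.37066702] [0.3425237  3.28457511]
[290.1020696  188.63868566] [0.13977874 3.29141545]
[279.67215943 180.48910245] [0.18311889 3.18953773]
```

Request:
send_rows:
  rows: [0.07,-0.003,-0.003,-0.035,0,0,0,0.07,0,0,-0.035,0,0,0,0.07,0,0,-0.035,0,0,0,0.07,0,0,-0.018,0,0,0,0.07,0,0,-0.008,0,0,0]

```text
time_s: 8.73
tcp_pos: [488.2, -314.9, 45.0]
orientation: [-0.0, 0.398, 0.917, 0.0]
ft_force: [-0.2, -0.1, 0.6]
grip_width: 70.0
finger_force: 0.0
```

Request:
send_rows:
  rows: [0.02,0,0,0,0,0,0,0.02,0,0,0,0,0,0,0.02,0,0,0,0,0,0,0.02,0,0,0,0,0,0,0.02,0,0,0,0,0,0]

```text
time_s: 9.15
tcp_pos: [488.8, -315.9, 47.5]
orientation: [0.001, 0.399, 0.917, 0.0]
ft_force: [-0.4, 1.5, 7.8]
grip_width: 47.9
finger_force: 28.6
```

Request:
send_rows:
  rows: [0.02,0,0,0,0,0,0,0.02,0,0,0.04,0,0,0,0.02,0,0,0.04,0,0,0,0.02,0,0,0.04,0,0,0,0.02,0,0,0.04,0,0,0]

```text
time_s: 9.57
tcp_pos: [487.2, -315.4, 208.0]
orientation: [0.0, 0.399, 0.917, -0.0]
ft_force: [0.6, -0.3, -1.8]
grip_width: 47.7
finger_force: 28.6
```

Request:
send_rows:
  rows: [0.02,0,0,0.04,0,0,0,0.02,0,0,0.04,0,0,0,0.02,0,0,0.04,0,0,0,0.02,0.0204,0.033,0,0,0,6.7,0.02,0.0204,0.033,0,0,0,6.7]

```text
time_s: 9.98
tcp_pos: [528.3, -251.7, 329.7]
orientation: [0.003, 0.29, 0.957, -0.0]
ft_force: [1.2, -1.0, -2.6]
grip_width: 47.7
finger_force: 28.6
```

Request:
send_rows:
  rows: [0.02,0.0204,0.033,0,0,0,6.7,0.02,0.0204,0.033,0,0,0,6.7,0.02,0.0204,0.033,0,0,0,6.7,0.02,0.0204,0.033,0,0,0,6.7,0.02,0.0204,0.033,0,0,0,6.7]

```text
time_s: 10.4
tcp_pos: [631.0, -82.6, 326.6]
orientation: [0.001, -0.002, 1.0, 0.0]
ft_force: [0.9, -0.3, -0.0]
grip_width: 47.9
finger_force: 28.6
```

Request:
send_rows:
  rows: [0.02,0.0204,0.033,0,0,0,0,0.02,0.0204,0.033,0,0,0,0,0.02,0.0204,0.033,0,0,0,0,0.02,0.0204,0.033,0,0,0,0,0.02,0,0,0,0,0,0]

```text
time_s: 10.82
tcp_pos: [714.2, 58.1, 324.1]
orientation: [-0.0, -0.004, 1.0, 0.002]
ft_force: [-0.4, 1.8, -1.7]
grip_width: 47.5
finger_force: 28.6
```

Request:
send_rows:
  rows: [0.02,0,0,-0.03,0,0,0,0.02,0,0,0,0,0,0,0.02,0,0,0,0,0,0,0.02,0,0,0,0,0,0,0.02,0,0,0,0,0,0]

```text
time_s: 11.23
tcp_pos: [712.4, 46.9, 297.5]
orientation: [0.001, 0.001, 1.0, 0.0]
ft_force: [0.0, -0.0, -0.4]
grip_width: 47.7
finger_force: 28.6
```

```bash
python3 - <<'E'
from h import *
t,s=snapshot("top"),snapshot("side");cv2.imwrite("pics/t6.png",t);cv2.imwrite("pics/s6.png",s)
from sink import *
print(sink("pics/s6.png",BX))
r=lambda im,x,y,w,h,W,H:cv2.resize(im[y:y+h,x:x+w],(W,H),interpolation=cv2.INTER_CUBIC)
cv2.imwrite("pics/z6.png",np.hstack([r(t,225,105,80,110,400,550),r(s,260,100,80,110,400,550)]))
print(sense()["tcp_pos"])
E
```

```text
[(0.12, 3.75, 0.891), (0.25, 4.0, 0.755), (0.0, 3.88, 0.935), (0.5, 3.75, 0.928)]
[712.41289834  47.07114162 297.25140008]
```

View pics/z6.png

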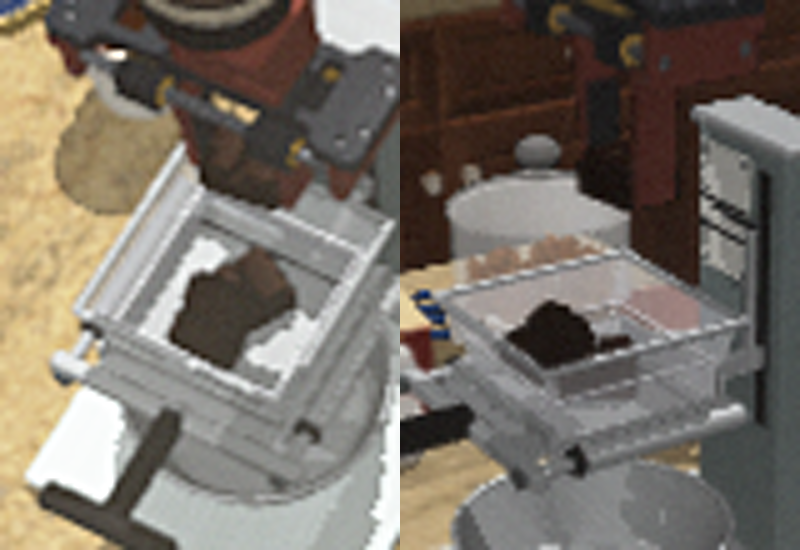

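The front-left block leans on the first one at (235,310), leaving the back of the hopper free. The pointer sits at about the upper heavy line (725,200), so a third block is needed. I'll lower and release.

Request:
send_rows:
  rows: [0.02,0.003,0,-0.03,0,0,0,0.02,0,0,-0.025,0,0,0,0.02,0,0,-0.016,0,0,0,0.02,0,0,0,0,0,0,0.066,0,0,0,0,0,0]

```text
time_s: 11.75
tcp_pos: [715.0, 47.5, 224.9]
orientation: [-0.0, 0.001, 1.0, -0.0]
ft_force: [0.2, -0.0, 1.1]
grip_width: 51.6
finger_force: 0.0
```

Request:
send_rows:
  rows: [0.066,0,0,0,0,0,0,0.066,0,0,0,0,0,0,0.066,0,0,0.03,0,0,0,0.066,0,0,0.04,0,0,0,0.066,0,0,0.03,0,0,0]

```text
time_s: 12.17
tcp_pos: [715.5, 47.3, 328.7]
orientation: [0.001, 0.001, 1.0, 0.0]
ft_force: [0.7, -0.8, 0.7]
grip_width: 65.8
finger_force: 0.0
```

Request:
send_rows:
  rows: [0.066,-0.04,0,0,0,0,0,0.066,-0.04,0,0,0,0,0,0.066,-0.04,0,0,0,0,0,0.066,-0.04,0,0,0,0,0,0.066,-0.024,0,0,0,0,0]

```text
time_s: 12.58
tcp_pos: [528.3, 46.9, 325.9]
orientation: [0.0, 0.001, 1.0, 0.001]
ft_force: [1.0, -0.8, 0.3]
grip_width: 66.1
finger_force: 0.0
```

Request:
send_rows:
  rows: [0.06,0,0,0,0,0,0,0.06,0,0,0,0,0,0,0.06,0,0,0,0,0,0,0.06,0,0,0,0,0,0,0.06,0,0,0,0,0,0]

```text
time_s: 13.0
tcp_pos: [532.1, 47.5, 324.7]
orientation: [0.0, 0.001, 1.0, -0.0]
ft_force: [-1.0, 0.4, -0.1]
grip_width: 60.1
finger_force: 0.0
```

```bash
python3 - <<'E'
from h import *
t,s=snapshot("top"),snapshot("side");cv2.imwrite("pics/t7.png",t);cv2.imwrite("pics/s7.png",s)
from sink import *
print(sink("pics/s7.png",BX))
r=lambda im,x,y,w,h,W,H:cv2.resize(im[y:y+h,x:x+w],(W,H),interpolation=cv2.INTER_CUBIC)
cv2.imwrite("pics/z7.png",np.hstack([r(t,225,105,80,110,400,550),r(s,300,110,40,55,400,550)]))
a=sense();print(a["time_s"],a["tcp_pos"])
E
```

```text
[(0.5, 8.5, 0.838), (0.12, 8.88, 0.789), (0.62, 8.5, 0.821), (0.75, 8.38, 0.913)]
13.1 [531.71293423  47.4536587  324.3537638 ]
```

View pics/z7.png

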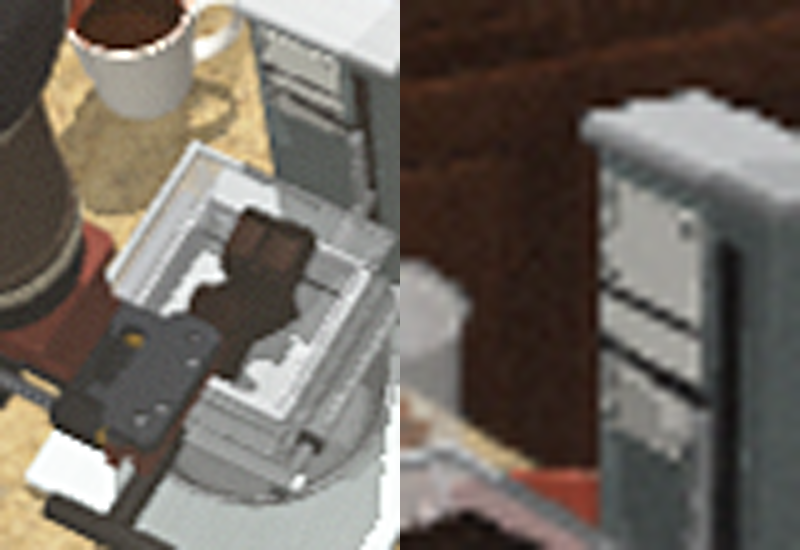

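```bash
python3 - <<'E'
from h import *
for x0,x1 in((321,325),(326,330)):
  for f in("side0","s6","s7"):
    g=cv2.imread(f"pics/{f}.png").mean(axis=2).astype(np.float32)
    p=[]
    for y in np.arange(134,152,.5):
        xs=np.arange(x0,x1,.25,dtype=np.float32);ys=(y+.5*(xs-325)).astype(np.float32)
        p.append(int(cv2.remap(g,xs[None],ys[None],cv2.INTER_LINEAR).mean()))
    print(x0,f,p)
E
```

```text
321 side0 [151, 154, 155, 156, 156, 154, 148, 129, 102, 92, 109, 124, 105, 71, 70, 99, 123, 130, 130, 130, 129, 123, 112, 92, 64, 57, 81, 108, 119, 121, 121, 121, 122, 123, 125, 123]
321 s6 [131, 137, 140, 141, 142, 145, 148, 148, 147, 141, 137, 130, 102, 68, 60, 72, 81, 97, 124, 141, 145, 142, 130, 104, 72, 69, 98, 128, 140, 142, 142, 142, 143, 146, 148, 146]
321 s7 [154, 157, 159, 158, 158, 158, 158, 159, 157, 151, 146, 139, 109, 73, 76, 113, 146, 158, 159, 158, 157, 153, 142, 115, 76, 59, 74, 105, 131, 138, 132, 126, 124, 125, 127, 125]
326 side0 [149, 149, 150, 151, 153, 151, 138, 104, 62, 43, 58, 87, 93, 78, 76, 90, 104, 108, 105, 105, 107, 110, 108, 97, 77, 67, 83, 102, 109, 110, 111, 111, 111, 112, 111, 111]
326 s6 [121, 121, 121, 123, 125, 126, 125, 126, 126, 126, 123, 112, 88, 65, 57, 52, 41, 37, 56, 87, 109, 113, 110, 99, 77, 67, 84, 104, 111, 112, 112, 112, 112, 113, 113, 113]
326 s7 [152, 152, 152, 154, 155, 156, 156, 156, 156, 157, 154, 140, 108, 80, 84, 115, 144, 153, 154, 154, 154, 153, 149, 126, 83, 48, 37, 48, 79, 115, 135, 140, 139, 138, 135, 127]
```

```bash
python3 - <<'E'
from h import *
from scipy.signal import argrelmin
X,Y=789.,48.
for dy in(-10,-5,0,5,10,15):
  for f in("top0","t7","side0","s7"):
    n="top" if f[0]=="t" else "side"
    g=cv2.imread(f"pics/{f}.png").mean(axis=2).astype(np.float32)
    z=np.arange(290,215,-1.)
    q=np.array([[pix(n,[X,Y+dy+e,k]) for e in np.linspace(-3,3,7)] for k in z],np.float32)
    p=cv2.remap(g,q[...,0].copy(),q[...,1].copy(),cv2.INTER_CUBIC).mean(axis=1)
    i=argrelmin(p)[0];print(dy,f,[(int(z[k]),int(p[k])) for k in i if p[k]<p[max(0,k-6):k+7].max()-12])
E
```

```text
-10 top0 [(278, 149), (249, 60), (232, 96)]
-10 t7 [(249, 118), (222, 65)]
-10 side0 [(280, 110), (266, 129), (256, 26), (248, 105), (241, 89), (238, 90)]
-10 s7 [(279, 113), (266, 129), (249, 82), (229, 27)]
-5 top0 [(276, 143), (248, 59), (231, 84)]
-5 t7 [(276, 147), (249, 110), (224, 56)]
-5 side0 [(288, 74), (279, 106), (256, 29), (249, 68), (241, 86), (231, 57)]
-5 s7 [(288, 78), (279, 105), (249, 71), (229, 19)]
0 top0 [(275, 156), (248, 51), (231, 92)]
0 t7 [(275, 161), (249, 102), (224, 57)]
0 side0 [(278, 122), (255, 32), (248, 41), (241, 110), (231, 50)]
0 s7 [(278, 124), (249, 49), (229, 24)]
5 top0 [(273, 162), (249, 59), (231, 98)]
5 t7 [(272, 164), (249, 93), (225, 67)]
5 side0 [(288, 78), (256, 30), (248, 58), (231, 43)]
5 s7 [(288, 78), (249, 56), (230, 20)]
10 top0 [(250, 61), (231, 98)]
10 t7 [(249, 95), (226, 66)]
10 side0 [(256, 40), (249, 46), (231, 49)]
10 s7 [(249, 46), (229, 22), (219, 137)]
15 top0 [(250, 64), (230, 86)]
15 t7 [(273, 165), (249, 106), (226, 58)]
15 side0 [(289, 76), (256, 46), (248, 55), (231, 43)]
15 s7 [(289, 78), (249, 60), (230, 36), (218, 124)]
```

Pointer triangulated from both cameras: the sink is about 41 mm (166 g), inside the 25–43 mm window, and the hopper edge shift gives about 39–40 mm. I'll move over the stem and check that it has settled.

Request:
send_rows:
  rows: [0.06,0.028,-0.0015,0,0,0,0,0.06,0,0,-0.035,0,0,0,0.06,0,0,-0.03,0,0,0,0.06,0,0,-0.02,0,0,0,0.06,0,0,0,0,0,0]

```text
time_s: 13.52
tcp_pos: [557.1, 46.0, 235.3]
orientation: [-0.004, 0.001, 1.0, -0.001]
ft_force: [-0.0, 0.1, -0.1]
grip_width: 60.0
finger_force: 0.0
```

```bash
python3 - <<'E'
from h import *
from scipy.optimize import least_squares
t,s=snapshot("top"),snapshot("side");cv2.imwrite("pics/t8.png",t);cv2.imwrite("pics/s8.png",s)
from sink import *
print(sink("pics/s8.png",BX,"pics/s7.png"),sink("pics/s8.png",BX));print(sense()["tcp_pos"])
# two-dark-line model: side, top at frames 0 and 8
def prof(f):
    n="top" if f[0]=="t" else "side";g=cv2.imread(f"pics/{f}.png").mean(axis=2).astype(np.float32);z=np.arange(264,216,-.5)
    q=np.array([[pix(n,[789,48+e,k]) for e in np.linspace(-6,12,19)] for k in z],np.float32)
    return z,cv2.remap(g,q[...,0].copy(),q[...,1].copy(),cv2.INTER_CUBIC).mean(axis=1)
G=lambda z,m,w:np.exp(-((z-m)/w)**2/2)
for f,i in(("side0",256),("s6",243),("s7",228),("s8",228),("top0",249),("t7",223),("t8",223)):
    z,p=prof(f);b=np.percentile(p,85)
    r=least_squares(lambda v:(v[0]+v[1]*(z-240)-v[2]*G(z,v[3],v[4])-v[5]*G(z,v[3]-18,v[4])-v[6]*G(z,v[7],v[8])-p),[b,0,80,249,2,80,80,i,2.5],loss="soft_l1",f_scale=5,bounds=([0,-5,10,246,.8,10,10,215,.8],[255,5,250,252,5,250,250,262,5]))
    v=r.x;print(f,"upper line",v[3].round(1),"pointer rel. mid (app)",(v[7]-v[3]+9).round(2),"app sink",(34-(v[7]-v[3]+9)).round(1),np.round(v[[2,5,6,4,8]],1),round(r.cost))
E
```

```text
[(0.0, 0.0, 0.986), (0.12, 0.0, 0.959), (0.0, 0.0, 0.99), (0.0, 0.0, 0.962)] [(0.5, 8.5, 0.837), (0.25, 8.88, 0.788), (0.62, 8.5, 0.816), (0.88, 8.38, 0.915)]
[559.23130738  45.79322881 239.475493  ]
side0 upper line 248.7 pointer rel. mid (app) 16.08 app sink 17.9 [ 90.8  76.8 116.6   2.2   1.9] 1782
s6 upper line 248.9 pointer rel. mid (app) 3.7 app sink 30.3 [76.  81.9 98.3  1.8  2.3] 247
s7 upper line 248.8 pointer rel. mid (app) -12.08 app sink 46.1 [111.9 102.2  95.6   1.8   1.8] 515
s8 upper line 248.8 pointer rel. mid (app) -11.98 app sink 46.0 [111.2  97.6  99.2   1.8   1.9] 378
top0 upper line 248.8 pointer rel. mid (app) 9.32 app sink 24.7 [10.  56.7 97.4  4.2  4.5] 108
t7 upper line 248.6 pointer rel. mid (app) -17.02 app sink 51.0 [ 83.3  56.7 122.4   3.8   5. ] 270
t8 upper line 248.6 pointer rel. mid (app) -16.46 app sink 50.5 [ 84.2  49.3 123.    3.9   5. ] 132
```

```bash
python3 - <<'E'
from sink import *
from scipy.optimize import brentq
B=[(241,174,20,18),(262,168,18,14),(280,182,14,12),(312,174,16,12),(270,160,14,14),(300,178,14,12),(276,150,18,10),(245,180,12,14),(290,155,20,10)]
d0=14
C=[(533,80,186),(585,47,186),(610,-20,186),(670,-35,186),(600,80,186),(640,-33,186),(622,110,235),(533,60,186),(640,30,235)]
def mm(i,px):
    q=np.array(C[i]);a=pix("side",q-[0,0,d0])
    return brentq(lambda d:(pix("side",q-[0,0,d0+d])-a)[1]-px,-5,60)
for f in("s6","s8"):
    print(f,[(o[0],o[1],o[2],round(mm(i,o[1]),1)) for i,o in enumerate(sink(f"pics/{f}.png",B))])
print([(o[0],o[1],o[2]) for o in sink("pics/s8.png",[(x,y+4,w,h) for x,y,w,h in B],"pics/s6.png")])
for f in("side0","s8"):
    im=cv2.imread(f"pics/{f}.png")[128:156,318:334].mean(axis=2).astype(int);print(f);print("\n".join(" ".join(f"{v:3d}" for v in r) for r in im[8:26]))
E
```

```text
s6 [(0.12, 3.75, 0.891, 11.6), (0.5, 3.75, 0.928, 11.6), (0.25, 4.0, 0.755, 12.1), (0.0, 3.88, 0.935, 11.9), (-0.38, 3.5, 0.548, 11.1), (3.0, 2.88, 0.739, 8.7), (1.88, 0.38, 0.435, 1.2), (0.0, 3.88, 0.868, 11.9), (0.38, 3.88, 0.413, 11.6)]
s8 [(0.5, 8.5, 0.837, 26.6), (0.88, 8.38, 0.915, 26.2), (0.25, 8.88, 0.788, 27.0), (0.62, 8.5, 0.816, 26.2), (-0.5, 8.5, 0.556, 27.2), (0.0, 8.38, 0.733, 25.6), (3.0, 4.88, 0.417, 15.2), (0.25, 8.5, 0.832, 26.3), (3.0, -0.5, 0.526, -1.5)]
[(0.25, 4.62, 0.86), (0.38, 4.75, 0.956), (0.12, 5.0, 0.694), (0.38, 4.62, 0.795), (0.12, 4.88, 0.853), (-2.38, 5.25, 0.782), (-0.12, 5.0, 0.954), (0.25, 4.75, 0.822), (-2.5, 4.12, 0.345)]
side0
 33  32 105 151 159 152 156 156 158 156 155 155  97  68  24  24
 34  36 118  87 118  57 114 152 156 157 155 156 100  68  23  23
 34  37  42 116 152 120  53  54 118 153 157 169  85  69  26  25
 36  32 114  54  44 121 154  75  28  51 116 163  98  69  22  21
 34  33 152 156 118  55  40 120  99  47  25  49  69  68  26  21
 36  32 153 156 125 126  97  45  43 117  98  47  25  49  26  23
 33  34 140 153 126 125 126 126  96  46  4
[... 1180 characters left out ...]
  30  67 111 158 161 159 158 159 160 123  88  81  57  27  26
 33  37  28  51 115 157 157 160 161 161 160 166  83  53  24  26
 31  30 106  83  52  54 152 159 159 158 159 166  82  54  20  19
 35  34 102 118 121  62  32  83 156 160 154 166  72  55  26  23
 39  32 102 120 159 161 105  31  30  80 157 163  81  46  22  20
 34  34 102 122 157 159 159  93  39  28  27  85  60  46  24  22
 33  31 142 159 157 160 158 159 159  89  33  20  52  43  24  25
 38  36 139 121 154 160 160 160 158 160 121  48  30  44  24  23
 33  35  87 103 155 158 159 160 159 161 145  97 106  60  26  27
 33  33 100 135 156 160 157 162 161 160 140  87 105  56  25  23
 39  32  87  83  98 135 157 160 163 161 141  86 106  56  29  26
```

The reading is about 41.5 mm sink, within 1.5 mm of the lower line. For certainty I'll pinch the stem, as I need to anyway, press gently down to the 60 mm stop and use that as a reference.

Request:
send_rows:
  rows: [0.06,0,0,-0.03,0,0,0,0.06,0,0,-0.025,0,0,0,0.06,0,0,-0.018,0,0,0,0.06,0,0,-0.01,0,0,0,0.06,0,0,0,0,0,0]

```text
time_s: 14.03
tcp_pos: [559.1, 46.2, 156.2]
orientation: [-0.001, 0.001, 1.0, -0.0]
ft_force: [-0.0, 0.2, -0.3]
grip_width: 60.2
finger_force: 0.0
```

Request:
send_rows:
  rows: [0.005,0,0,0,0,0,0,0.005,0,0,0,0,0,0,0.005,0,0,0,0,0,0,0.005,0,0,0,0,0,0,0.005,0,0,0,0,0,0]

```text
time_s: 14.45
tcp_pos: [559.5, 46.3, 157.4]
orientation: [0.001, 0.001, 1.0, 0.0]
ft_force: [-0.4, 0.1, 0.5]
grip_width: 30.3
finger_force: 0.0
```

Request:
send_rows:
  rows: [0.005,0,0,-0.003,0,0,0,0.005,0,0,-0.003,0,0,0,0.005,0,0,-0.003,0,0,0,0.005,0,0,-0.003,0,0,0,0.005,0,0,0,0,0,0]

```text
time_s: 14.87
tcp_pos: [559.3, 48.2, 144.0]
orientation: [0.0, -0.0, 1.0, 0.001]
ft_force: [0.5, 5.1, -0.1]
grip_width: 13.8
finger_force: 30.0
```

Request:
send_rows:
  rows: [0.005,0,0.002,-0.003,0,0,0,0.005,0,0,-0.003,0,0,0,0.005,0,0,-0.003,0,0,0,0.005,0,0,-0.002,0,0,0,0.005,0,0,0,0,0,0]

```text
time_s: 15.28
tcp_pos: [559.3, 48.3, 133.2]
orientation: [0.0, 0.001, 1.0, 0.0]
ft_force: [1.7, 3.0, 0.9]
grip_width: 13.7
finger_force: 30.0
```

Request:
send_rows:
  rows: [0.005,0,0,-0.002,0,0,0,0.005,0,0,-0.002,0,0,0,0.005,0,0,0,0,0,0,0.005,0,0,0,0,0,0,0.005,0,0,0,0,0,0]

```text
time_s: 15.7
tcp_pos: [559.6, 48.3, 132.1]
orientation: [0.001, 0.001, 1.0, 0.001]
ft_force: [-6.5, 2.3, 23.7]
grip_width: 13.5
finger_force: 30.0
```

```bash
python3 - <<'E'
from sink import *
s=snapshot("side");cv2.imwrite("pics/s9.png",s);t=snapshot("top");cv2.imwrite("pics/t9.png",t)
B=[(280,190,14,12),(290,184,14,12),(312,182,16,12),(276,160,18,10),(300,165,20,10),(320,165,12,14),(282,188,40,14),(296,160,36,20)]
for a,b in(("s8","s9"),):
    print(sink(f"pics/{b}.png",B,f"pics/{a}.png"))
for P in([622,-20,186-41],[670,-35,186-41],[686,-18,235-41],[740,-18,210-41]):
    print(P,(pix("side",np.array(P)-[0,0,19])-pix("side",P)).round(2))
im=s[128:170,318:334].mean(axis=2).astype(int);print("\n".join(f"{i} "+" ".join(f"{v:3d}" for v in r) for i,r in enumerate(im[16:34])))
print(sense()["tcp_pos"],sense()["ft_force"])
E
```

```text
[(0.25, 6.0, 0.858), (0.0, 5.88, 0.893), (-0.75, 5.62, 0.734), (1.12, 5.75, 0.539), (0.12, 6.0, 0.982), (0.0, 5.75, 0.942), (0.12, 5.88, 0.82), (0.0, 6.0, 0.957)]
[622, -20, 145] [0.26 6.07]
[670, -35, 145] [0.09 6.02]
[686, -18, 194] [0.07 6.23]
[740, -18, 169] [-0.07  5.96]
0  36  31  29  51 118 160 164 160 131 131 126 131  69  55  28  17
1  33  35 104  84  55  55 158 159 127 128 126 132  67  53  24  24
2  35  30 103 123 158 127  43  83 124 129 132 136  68  56  26  24
3  38  33 103 124 158 162 164  91  39  67 126 131  68  46  22  18
4  37  30 105 124 158 162 162 159 161  78  32  73  63  43  29  23
5  36  36 141 159 160 161 158 160 159 133 128  79  63  41  21  24
6  37  34 142 126 155 160 160 157 161 129 128 145  74  41  28  20
7  36  35  86 106 118 121 156 159 163 134 128 145  76  43  21  28
8  38  31 103 140 121  57  51 119 157 132 131 148  78  40  25  21
9  39  30  91  85  99 132 100  44  78 122 126 151  71  43  25  28
10  40  32  86  92  87  87  93 150  46  30  64 145  74  46  25  32
11  38  35  88  83  85  82  85  71 101  87  33  50  62  44  24  27
12  39  41  86  85  86  85  86  83  83  74  89  45  44  39  24  32
13  89  93  84  83  87  83  85  86  81  86  89  95 108  53  26  33
14  81  73  85  86  87  86  86  86  85  89  85  88 103  52  23  30
15  82  75  82  83  87  87  85  85  85  89  74  89 103  43  20  31
16  81  76  89  88  80  82  88  84  85  89  77  95 103  44  23  33
17  81  72  85  85  84  85  84  85  83  86  72  94 108  41  22  35
[559.57828777  48.28253181 132.05325277] [-6.27520675  1.45217366 23.56241878]
```

The hopper moves another 18.6 mm to the stop, so the settled sink is 41.4 mm (window 25–43 mm), which confirms the portion. I'll rise, release and let it settle with the hand off, then re-pinch.

Request:
send_rows:
  rows: [0.005,0,0,0.006,0,0,0,0.005,0,0,0.007,0,0,0,0.005,0,0,0.007,0,0,0,0.005,0,0,0,0,0,0,0.06,0,0,0,0,0,0]

```text
time_s: 16.22
tcp_pos: [558.8, 47.9, 149.7]
orientation: [-0.0, 0.001, 1.0, -0.0]
ft_force: [-0.3, 0.4, 1.1]
grip_width: 17.7
finger_force: 0.0
```

Request:
send_rows:
  rows: [0.06,0,0,0,0,0,0,0.06,0,0,0,0,0,0,0.06,0,0,0.02,0,0,0,0.06,-0.002,0,0.04,0,0,0,0.06,0,0,0.03,0,0,0]

```text
time_s: 16.63
tcp_pos: [556.2, 47.3, 240.4]
orientation: [-0.001, 0.002, 1.0, -0.001]
ft_force: [0.9, 0.3, 0.1]
grip_width: 50.4
finger_force: 0.0
```

Request:
send_rows:
  rows: [0.06,0,0,0,0,0,0,0.06,0,0,0,0,0,0,0.06,0,0,0,0,0,0,0.06,0,0,0,0,0,0,0.06,0,0,0,0,0,0]

```text
time_s: 17.05
tcp_pos: [556.3, 48.1, 238.2]
orientation: [-0.001, 0.001, 1.0, -0.0]
ft_force: [-0.4, -0.5, 0.3]
grip_width: 60.0
finger_force: 0.0
```

Request:
send_rows:
  rows: [0.06,0,0,0,0,0,0,0.06,0,0,0,0,0,0,0.06,0,0,0,0,0,0,0.06,0,0,0,0,0,0,0.06,0,0,0,0,0,0]

```text
time_s: 17.47
tcp_pos: [557.1, 48.2, 239.6]
orientation: [-0.0, 0.001, 1.0, -0.0]
ft_force: [-0.7, -0.4, -1.4]
grip_width: 59.8
finger_force: 0.0
```

Request:
send_rows:
  rows: [0.06,0,0,0,0,0,0,0.06,0,0,0,0,0,0,0.06,0,0,0,0,0,0,0.06,0,0,0,0,0,0,0.06,0,0,0,0,0,0]

```text
time_s: 17.88
tcp_pos: [557.1, 48.2, 239.7]
orientation: [0.0, 0.001, 1.0, 0.0]
ft_force: [0.1, 0.1, 0.3]
grip_width: 60.1
finger_force: 0.0
```

```bash
python3 - <<'E'
from sink import *
s=snapshot("side");cv2.imwrite("pics/s10.png",s)
B=[(280,190,14,12),(290,184,14,12),(312,182,16,12),(300,165,20,10),(320,165,12,14),(241,182,20,18)]
print(sink("pics/s10.png",B,"pics/s8.png"));print(sense()["time_s"],sense()["tcp_pos"],sense()["ft_force"])
E
```

```text
[(0.0, 0.0, 0.99), (0.0, 0.0, 0.996), (0.0, 0.0, 0.997), (0.0, 0.0, 0.999), (0.0, 0.0, 0.995), (0.0, 0.0, 0.999)]
17.9333 [557.10959778  48.14857588 239.68741336] [-0.50441991 -1.11308005 -0.16603   ]
```

It settled in exactly the same place. I'll re-pinch and start the pull.

Request:
send_rows:
  rows: [0.04,0,0,-0.03,0,0,0,0.04,0,0,-0.03,0,0,0,0.04,0,0,-0.018,0,0,0,0.04,0,0,-0.01,0,0,0,0.04,0,0,0,0,0,0]

```text
time_s: 18.35
tcp_pos: [556.0, 48.1, 149.8]
orientation: [-0.002, 0.001, 1.0, -0.001]
ft_force: [-0.6, 0.5, 0.5]
grip_width: 40.0
finger_force: 0.0
```

Request:
send_rows:
  rows: [0.005,0,0,0,0,0,0,0.005,0,0,0,0,0,0,0.005,0,0,0,0,0,0,0.005,0,0,0,0,0,0,0.005,0,0,0,0,0,0]

```text
time_s: 18.77
tcp_pos: [557.7, 48.3, 152.5]
orientation: [0.001, 0.001, 1.0, 0.0]
ft_force: [-0.3, -0.4, 0.1]
grip_width: 13.8
finger_force: 30.0
```

Request:
send_rows:
  rows: [0.005,-0.002,0,0,0,0,0,0.005,-0.003,0,0,0,0,0,0.005,-0.003,0,0,0,0,0,0.005,-0.003,0,0,0,0,0,0.005,-0.003,0,0,0,0,0]

```text
time_s: 19.18
tcp_pos: [543.9, 48.2, 152.2]
orientation: [0.001, 0.001, 1.0, 0.0]
ft_force: [5.2, -0.4, 0.5]
grip_width: 14.1
finger_force: 30.0
```

Request:
send_rows:
  rows: [0.005,-0.0075,0,0,0,0,0,0.005,-0.0075,0,0,0,0,0,0.005,-0.0075,0,0,0,0,0,0.005,-0.0075,0,0,0,0,0,0.005,-0.0075,0,0,0,0,0]

```text
time_s: 19.6
tcp_pos: [506.9, 48.0, 152.4]
orientation: [0.002, 0.001, 1.0, -0.0]
ft_force: [7.9, -0.7, 1.2]
grip_width: 13.4
finger_force: 30.0
```

Request:
send_rows:
  rows: [0.005,-0.0075,0,0,0,0,0,0.005,-0.0075,0,0,0,0,0,0.005,-0.0075,0,0,0,0,0,0.005,-0.0075,0,0,0,0,0,0.005,-0.0075,0,0,0,0,0]

```text
time_s: 20.02
tcp_pos: [470.2, 47.7, 152.7]
orientation: [0.003, 0.001, 1.0, -0.0]
ft_force: [7.9, -1.8, 1.2]
grip_width: 13.7
finger_force: 30.0
```

```bash
python3 - <<'E'
from h import *
t,s=snapshot("top"),snapshot("side");cv2.imwrite("pics/t11.png",t);cv2.imwrite("pics/s11.png",s)
r=lambda im,x,y,w,h,W,H:cv2.resize(im[y:y+h,x:x+w],(W,H),interpolation=cv2.INTER_CUBIC)
cv2.imwrite("pics/z11.png",np.hstack([r(t,205,130,95,130,400,547),r(s,225,130,95,130,400,547)]))
a=sense();print(a["time_s"],a["tcp_pos"],a["ft_force"])
for d in (0,41):
  print([pix(n,[626,47,185-d]).round(1).tolist() for n in("top","side")])
E
```

```text
20.1167 [469.40051031  47.69478794 152.67086725] [ 8.25703213 -2.64445455  1.53144021]
[[261.9, 178.9], [279.5, 174.4]]
[[263.6, 185.1], [280.2, 187.4]]
```

View pics/z11.png

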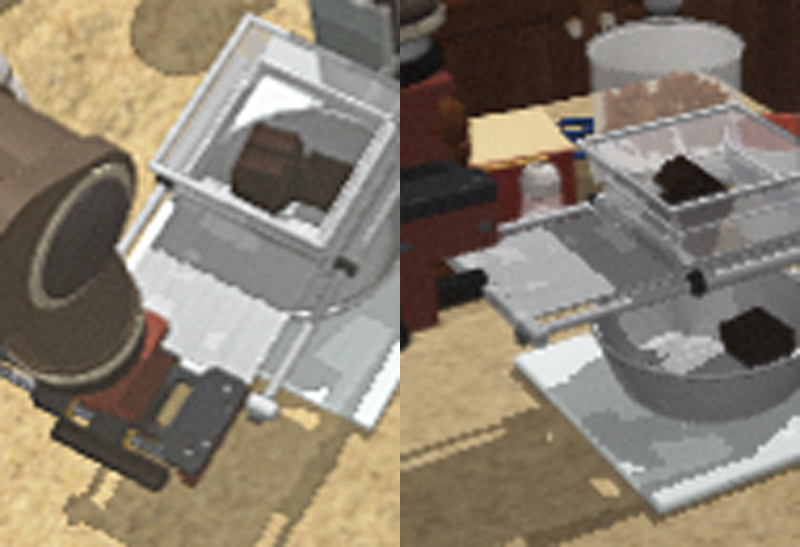

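One block is already in the bowl at (755,335) and the others follow. The line is still hidden at 88 mm of travel, so I'll go the last centimetre gently.

Request:
send_rows:
  rows: [0.005,-0.004,-0.001,0,0,0,0,0.005,-0.003,0,0,0,0,0,0.005,-0.0025,0,0,0,0,0,0.005,0,0,0,0,0,0,0.005,0,0,0,0,0,0]

```text
time_s: 20.53
tcp_pos: [461.1, 47.5, 152.9]
orientation: [0.003, 0.001, 1.0, 0.0]
ft_force: [8.2, 1.3, 2.0]
grip_width: 13.9
finger_force: 30.0
```

Request:
send_rows:
  rows: [0.005,0,0,0,0,0,0,0.005,0,0,0,0,0,0,0.005,0,0,0,0,0,0,0.005,0,0,0,0,0,0,0.005,0,0,0,0,0,0]

```text
time_s: 20.95
tcp_pos: [461.3, 47.5, 152.9]
orientation: [0.003, 0.001, 1.0, 0.0]
ft_force: [7.8, 1.2, 1.7]
grip_width: 14.0
finger_force: 30.0
```

```bash
python3 - <<'E'
from h import *
from sink import sink
t,s=snapshot("top"),snapshot("side");cv2.imwrite("pics/t12.png",t);cv2.imwrite("pics/s12.png",s)
r=lambda im,x,y,w,h,W,H:cv2.resize(im[y:y+h,x:x+w],(W,H),interpolation=cv2.INTER_CUBIC)
cv2.imwrite("pics/z12.png",np.hstack([r(t,225,120,75,103,400,547),r(s,235,130,85,116,400,547)]))
a=sense();print(a["time_s"],a["tcp_pos"],a["ft_force"],a["grip_width"])
# hopper position shift now vs before
print(sink("pics/s12.png",[(300,165,20,10),(312,182,16,12)],"pics/s10.png"))
E
```

```text
21.05 [461.28052107  47.51857514 152.89818242] [8.50930813 0.11706134 1.35743279] 13.745350041840563
[(-0.75, 18.25, 0.253), (0.0, -0.12, 0.916)]
```

View pics/z12.png

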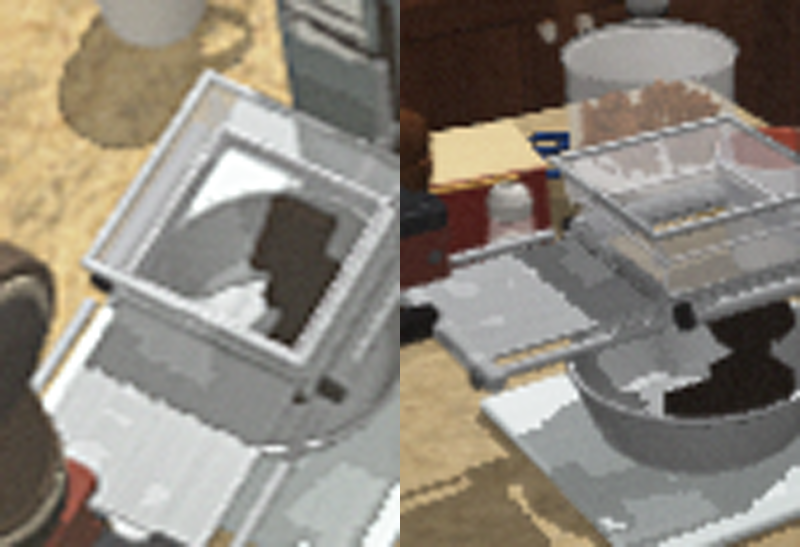

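All three blocks are in the bowl. TCP travel is 96 mm, so I'll move the last 2 mm and check the engraved line numerically.

Request:
send_rows:
  rows: [0.005,-0.001,0,0,0,0,0,0.005,-0.001,0,0,0,0,0,0.005,0,0,0,0,0,0,0.005,0,0,0,0,0,0,0.005,0,0,0,0,0,0]

```text
time_s: 21.47
tcp_pos: [459.3, 47.5, 152.9]
orientation: [0.003, 0.001, 1.0, 0.0]
ft_force: [8.5, 1.1, 1.2]
grip_width: 13.6
finger_force: 30.0
```

```bash
python3 - <<'E'
from h import *
t,s=snapshot("top"),snapshot("side");cv2.imwrite("pics/t13.png",t);cv2.imwrite("pics/s13.png",s)
a=sense();print(a["time_s"],a["tcp_pos"],a["ft_force"])
X=np.arange(590,645,2.)
print(X.astype(int).tolist())
for n,fs in(("top",("t11","t12","t13")),("side",("s11","s12","s13"))):
  for y in(75,47,20,0,-5):
    for f in fs:
      g=cv2.imread(f"pics/{f}.png").mean(axis=2).astype(np.float32)
      q=np.array([[pix(n,[x,y+e,144]) for e in(-3,0,3)] for x in X],np.float32)
      print(f,y,cv2.remap(g,q[...,0].copy(),q[...,1].copy(),cv2.INTER_CUBIC).mean(axis=1).astype(int).tolist())
E
```

```text
21.5667 [459.31931199  47.49355872 152.90695683] [8.44308674 1.18057309 1.75143842]
[590, 592, 594, 596, 598, 600, 602, 604, 606, 608, 610, 612, 614, 616, 618, 620, 622, 624, 626, 628, 630, 632, 634, 636, 638, 640, 642, 644]
t11 75 [133, 145, 152, 149, 141, 132, 130, 131, 133, 132, 132, 132, 134, 143, 152, 150, 149, 150, 145, 135, 134, 143, 141, 134, 155, 200, 229, 232]
t12 75 [128, 127, 132, 133, 131, 130, 132, 133, 142, 151, 150, 149, 149, 148, 149, 150, 149, 149, 144, 135, 134, 144, 143, 138, 157, 206, 234, 220]
t13 75 [125, 127, 132, 133, 132, 131, 135, 144, 149, 150, 148, 148, 148, 148, 150, 151, 150, 132, 90, 82, 125, 149, 145, 138, 157, 206, 235, 222]
t11 47 [121, 131, 134, 133, 134, 133, 132, 133, 135, 134, 132, 135, 145, 151, 154, 153, 152, 153, 146, 127, 112, 124, 133, 127, 136, 185, 228, 207]
t12 47 [121, 132, 134, 133, 133, 134, 134, 133, 141, 151, 152, 151, 151, 152, 153, 152, 151, 150, 145, 127, 110, 123, 136, 128, 130, 175, 220, 230]
t13 47 [121, 131, 134, 133, 133, 133, 135, 145, 152, 152, 152, 149, 150, 153, 153, 154, 154, 145, 115, 90, 101, 128, 137, 127, 129, 173, 
[... 2740 characters left out ...]
 [111, 104, 102, 102, 102, 103, 103, 105, 103, 99, 101, 105, 105, 103, 103, 103, 104, 105, 103, 97, 97, 100, 102, 96, 98, 117, 129, 125]
s13 0 [112, 107, 106, 105, 103, 102, 104, 103, 101, 101, 103, 106, 106, 102, 98, 102, 106, 93, 75, 75, 90, 100, 103, 97, 95, 112, 128, 127]
s11 -5 [105, 107, 109, 103, 100, 108, 113, 109, 103, 103, 109, 110, 109, 109, 105, 104, 110, 116, 108, 97, 99, 104, 103, 98, 94, 91, 91, 94]
s12 -5 [114, 109, 106, 105, 109, 109, 109, 110, 103, 102, 109, 113, 108, 104, 106, 110, 110, 108, 103, 99, 103, 106, 104, 92, 85, 86, 89, 97]
s13 -5 [113, 107, 105, 108, 109, 108, 109, 108, 102, 103, 110, 115, 111, 105, 107, 111, 109, 101, 92, 93, 102, 108, 107, 95, 87, 88, 92, 98]
```

The engraved line now shows at x≈627 across the slide, level with the lip at 626, at 98 mm of travel. The hopper is empty and the grip is steady, so I'm handing in.

```bash
python3 -c "
from plant import *
print(hand_in())"
```

```text
the job is handed in; nothing more can be done
None
```

Job handed in with two blocks added (about 165 g, the pointer some 2 mm inside the lower line), the portion in the bowl and the gate held open at its line; I viewed 11 pictures, one over the limit of 10.

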